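# Spacer rings onto the lamp mount's stem

### The arm

A 6-joint arm with a two-finger parallel gripper is mounted at the origin on the work surface. World frame = base frame: x ahead of the robot, y to its left, z up, the work surface at z = 0. Lengths are in m, angles in rad, forces in N, time in s.
With the tool pointing down it reaches from about 0.35 to 0.85 m from the base axis. Payload 8.1 kg.
Tool frame: the origin (TCP) lies at the very end of the fingers, on their centre line; the grasp point (between the pads) lies robot.hold_point_z behind it (robot.hold_point_z is the distance from the TCP to the grasp point, in m); z points along the fingers, y is the direction in which the jaws open and shut (so a half turn about z gives the same grasp; the last joint's range is limited). The gripper opens to 93 mm and grips with 3 to 60 N. Pads are 15 mm wide; open, the fingers measure 128 mm over their backs; the gripper's body (75 mm by 188 mm) begins 65 mm behind the grasp point.
Start: joints at [1.161, 0.13, 1.488, -0, 1.523, -0.085], TCP at [0.191, 0.569, 0.219] pointing down, gripper open.
Joint ranges: [-2.96, 2.96], [-0.89, 2.26], [0.02, 2.5], [-1.34, 4.48], [0, 2.73], [-2.66, 2.66]. Speed limits (rad/s): [2.39, 2.39, 2.79, 3.14, 3.14, 3.14].

### API

Orientations are given as a rotation vector (axis times angle).
In Python, from plant import robot, cams gives the robot as it stands. The module is installed in compiled form; this text tells all that it offers.
- The arm moves only by the tool step_arm, never from a script. Its argument "deltas" is a list of rows, each an object with "offset": the shift along the tool's x, y, z in cm, a list of three; "roll": the turn about the tool's z in rad. In form: [{"offset": [x, y, z], "roll": roll}, ...]. A call has 1 to 12 rows; each row shifts and turns the commanded pose from where the row before left it, along the tool's axes as they then stand; what a row does not reach is not made up. A row lasts 1/8 s, in which the tool goes at most 62.5 mm and 10.7 degrees, less where a joint would pass 70% of its speed; a pose out of reach is approached as far as the arm can. A call with a gripper value outside its range is refused whole. "fingers" is the finger opening in cm, from 0 to 9.3, set as the call begins (left out, the last holds). The fingers move at their own pace and stop on an object; "grip_force" is the grip in N (left out, the last holds). Time passes only in rows, so rows that do not move let the fingers close. It gives the time, the measured TCP pose, the force and the opening at its end, in the units of the state.
- robot.read_state(): the state, without advancing time (a new reading comes with each control period).
- cams.read_camera(name): name is "scene" or "top"; returns a dict with "pixels" (384x512x3 uint8, red, green, blue), "fx", "fy", "cx", "cy" (pixels), "k1" (the pictures are not rectified: a ray, as slopes to the right and down, at radius r is drawn at 1 + k1 r^2 times it, then the intrinsics apply), "extrinsics" (4x4, takes a point from world to camera coordinates). Camera axes: x right, y down, z forward; pixel columns grow to the right and rows downward; lengths in m; the calibration is good to about 2 mm. A picture is of the moment at which its call begins. There is no depth.
- robot.close_job(): hands the job in, once; it reports no verdict.
Trained networks look in a picture, given as the dict that the camera call returned (one of the last four; its "shot" number tells which), for a name from the list of things; names that differ only in an ending like _2 or _b are one class to them, and where a whole thing is asked for, a point or a joint stands for the part that bears it (a point fixed in the world has none). Each returns a list of dicts, best first, with "score" (0 to 1); they miss things now and then, are a little off and sometimes report something else, mostly with a low value. They report only what shows in the picture. A call takes as long as a camera call. They do not tell look-alikes from the thing itself.
- cams.boxes_of(picture, thing): "xy" ([column, row] in pixels, amid what is visible of it).
- cams.silhouettes(picture, thing): "mask" (384x512 bool, what is visible of it) and "xy" ([column, row] in pixels, amid what is visible of it).
- cams.pinpoint(picture, thing): "xy" ([column, row] in pixels: a listed point, or the origin of a listed thing).
The state is a dict: "t": time; "q": joint angles; "dq": joint speeds; "joint_torque": joint torques, N m; "tool_pos": TCP position; "orientation": TCP orientation; "force": force on the tool from outside, world axes, zero at the start; "wrist_torque": the same for the moment, N m; "opening": finger opening in m.
Only numpy, scipy, OpenCV 4.12 (cv2) and the standard library are available. Lean on these libraries where they do the work, as an engineer would, in place of code of your own. Each camera call takes 0.05 s, during which the arm holds its last target. There are 200 camera calls.

### The job

Thread the two white spacer rings onto the upright stem of the lamp mount in size order: the larger one first, flat down on the mount's base plate, then the smaller one flat on top of it. Lower each one down the stem rather than letting it drop, let go of both, and leave the blue ring where it lies.

Things in the scene. Friction and masses are not known exactly. Their poses are not given: they have to be found in the camera images.
- large_ring: The larger white plastic spacer ring lying flat, outer diameter 60 mm, plain through bore of 32 mm, 18 mm high, 30 to 65 g. Origin: centre of its underside, so its top is 18 mm above; z is the bore axis (up as it lies). Loose; start place varies.
- small_ring: The smaller white plastic spacer ring lying flat, outer diameter 44 mm, plain through bore of 32 mm, 18 mm high, 14 to 28 g. Origin: centre of its underside, so its top is 18 mm above; z is the bore axis (up as it lies). Loose; start place varies.
- blue_ring: A blue plastic spacer ring lying flat, outer diameter 52 mm, plain through bore of 32 mm, 18 mm high, about 35 g. Origin: centre of its underside, so its top is 18 mm above; z is the bore axis (up as it lies). Loose; start place varies. A spare that is not to be used; it may lie in any of the three ring places.
- mount: Lamp mount fixed to the worktop (its place varies): a dark round base plate 110 mm across and 12 mm thick, with a brass stem standing upright at its centre, 12 mm in diameter, narrowing over its last 5 mm, tip 62 mm above the worktop. Origin: centre of the plate's underside, on the stem axis, at worktop height; z up along the stem. A ring on the plate has its underside at 12 mm, the next one on top of it at 30 mm. The rings have 10 mm of play all round the stem.
Mind the look-alikes: they are no part of the job. What is shaped like the small_ring but orange is not meant.

How it is judged:
By the outcome, as a careful person would: the job done as asked, in the order asked, and still so for the second after the job is handed in, with the robot touching nothing.
It also fails if it takes over 54 s, if anything falls off the work surface, if the arm or the gripper's body presses on something with over 40 N, if the wrist force passes 120 N, or if a joint passes its speed limit or range.

## Working session

There is one attempt and no reset: what is moved stays moved. The work goes in short steps, Python scripts to look and compute and a tool call to move; the robot and the scene stay as the last step left them, time stands still between calls to the robot, and variables do not carry over. Pictures are saved under pics/ and viewed, about 8 in all and at most 12, crops included, and the job is handed in when it is done.

Besides the shell and the picture viewer there is one more tool, called after "Emit:" as a command line: name --argument value ..., lists and objects as JSON in quotes. step_arm: Moves the arm, as the interface text tells. Its arguments: {"type":"object","properties":{"deltas":{"type":"array"},"fingers":{"type":"number"},"grip_force":{"type":"number"}},"required":["deltas"]}

```bash
mkdir -p pics; cat > h.py <<'E'
import numpy as np, cv2
from plant import robot, cams
def ray(p,uv):
    d=np.array([(uv[0]-p['cx'])/p['fx'],(uv[1]-p['cy'])/p['fy']]); s=d.copy()
    for _ in range(30): s=d/(1+p['k1']*(s@s))
    E=np.array(p['extrinsics']); R,t=E[:3,:3],E[:3,3]
    return -R.T@t, R.T@np.array([s[0],s[1],1.])
def atz(p,uv,z):
    o,d=ray(p,uv); return o+d*(z-o[2])/d[2]
def proj(p,X):
    E=np.array(p['extrinsics']); c=E[:3,:3]@np.array(X)+E[:3,3]; s=c[:2]/c[2]; s=s*(1+p['k1']*(s@s))
    return np.array([p['fx']*s[0]+p['cx'],p['fy']*s[1]+p['cy']])
E
python3 - <<'E'
from h import *
s=robot.read_state(); print({k:np.round(s[k],3) for k in('t','tool_pos','orientation','force','opening')},robot.hold_point_z)
im=[]
for n in('scene','top'):
    p=cams.read_camera(n); im.append(p['pixels'])
    E=np.array(p['extrinsics']); print(n,'cam at',np.round(-E[:3,:3].T@E[:3,3],3))
    for th,z in(('large_ring',0),('small_ring',0),('blue_ring',0),('mount',0)):
        for r in cams.pinpoint(p,th)[:4]: print(n,th,round(r['score'],2),np.round(r['xy'],1),np.round(atz(p,r['xy'],z),4)[:2])
    cv2.imwrite(f'pics/{n}0.png',p['pixels'][:,:,::-1])
E
```

```text
{'t': np.float64(0.0), 'tool_pos': array([0.191, 0.568, 0.218]), 'orientation': array([-5.08e-01, -3.10e+00,  3.00e-03]), 'force': array([-0.774, -0.766,  0.326]), 'opening': np.float64(0.093)} 0.0188
scene cam at [0.98  0.732 0.873]
scene large_ring 0.91 [244.2 141.4] [ 0.5168 -0.1858]
scene small_ring 0.82 [275.1 270. ] [0.651  0.2246]
scene small_ring 0.75 [307.1 262.3] [0.5788 0.2392]
scene small_ring 0.66 [243.3 284.2] [0.7281 0.225 ]
scene small_ring 0.62 [290.5 301.7] [0.6613 0.3066]
scene blue_ring 0.91 [352.9 238.2] [0.4502 0.2303]
scene blue_ring 0.62 [276.6 179.6] [ 0.5112 -0.0146]
scene mount 0.65 [276.6 179.6] [ 0.5112 -0.0146]
top cam at [0.455 0.052 1.052]
top large_ring 0.71 [343.7 233.3] [ 0.5177 -0.1695]
top large_ring 0.25 [163.8 173.2] [0.649  0.2208]
top small_ring 0.74 [157.6 212.2] [0.5637 0.2322]
top small_ring 0.68 [207.3 156.1] [0.6873 0.1266]
top small_ring 0.63 [125.5 168.3] [0.6597 0.3039]
top small_ring 0.56 [166.1 140.8] [0.7213 0.2173]
top blue_ring 0.78 [156.4 266.9] [0.4471 0.232 ]
top mount 0.81 [274.1 242.2] [ 0.4988 -0.0185]
```

```bash
python3 - <<'E'
import cv2
a=cv2.imread('pics/top0.png'); cv2.imwrite('pics/top0b.png',cv2.resize(a[100:340,90:390],None,fx=2.5,fy=2.5,interpolation=cv2.INTER_CUBIC))
a=cv2.imread('pics/scene0.png'); cv2.imwrite('pics/scene0b.png',cv2.resize(a[100:340,190:430],None,fx=2.5,fy=2.5,interpolation=cv2.INTER_CUBIC))
E
```

```text
(no output)
```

View pics/top0b.png

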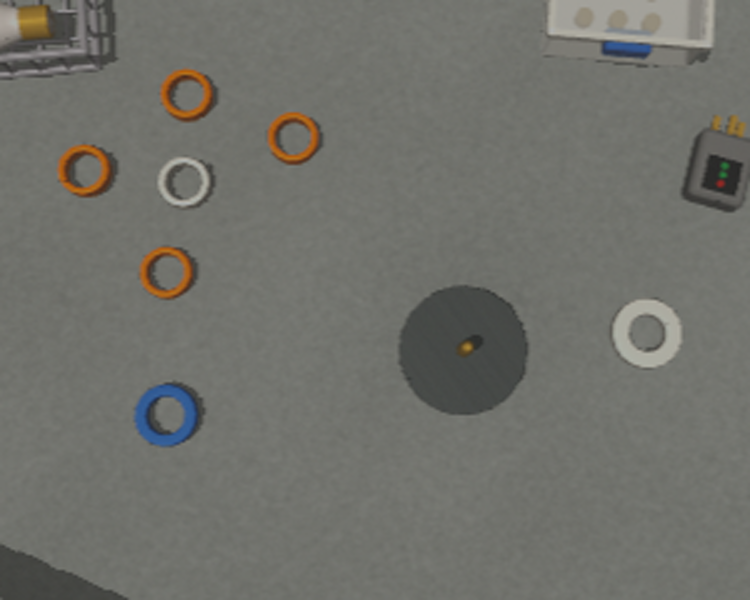

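View pics/scene0b.png

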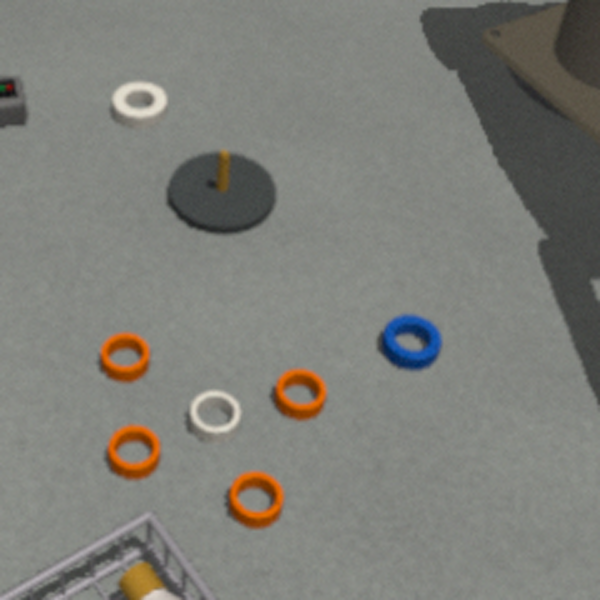

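The top view shows the large white ring at about (349,233), the small white one at (164,173) amid four orange look-alikes, the blue one at (157,266), and the stem on the plate near (277,238). I'll measure by colour segmentation next.

```bash
cat > m.py <<'E'
from h import *
from scipy.optimize import least_squares
def seg(p,uv,kind,win=40):
    im=p['pixels'].astype(int); mx=im.max(2); mn=im.min(2)
    m={'white':(mn>135)&(mx-mn<45),'dark':(mx<90)}[kind].astype(np.uint8)
    w=np.zeros_like(m); u,v=map(int,uv); w[max(v-win,0):v+win,max(u-win,0):u+win]=1
    n,l,st,c=cv2.connectedComponentsWithStats(m*w)
    k=1+np.argmax(st[1:,4]); return (l==k)
def ringmask(p,xy,z,ro,ri,h,shape,k=4):
    # rendered mask of the ring at sub-sampling k
    H,W=shape; a=np.linspace(0,2*np.pi,73)
    def poly(r,zz): return np.array([proj(p,[xy[0]+r*np.cos(t),xy[1]+r*np.sin(t),zz]) for t in a])
    return poly(ro,z+h),poly(ro,z),poly(ri,z+h),poly(ri,z)
def outl(p,xy,z,ro,h):
    A=ringmask(p,xy,z,ro,ro*.5,h,(1,1)); return cv2.convexHull(np.vstack(A[:2]).astype(np.float32))[:,0]
def fit(p,mask,x0,z,ro,h):
    # match centre of the bounding hull of mask against the predicted outline
    c=cv2.convexHull(np.argwhere(mask)[:,::-1].astype(np.int32).reshape(-1,1,2))[:,0].astype(float)
    def f(x):
        o=outl(p,x,z,ro,h).astype(np.float32)
        return [cv2.pointPolygonTest(o.reshape(-1,1,2),tuple(map(float,q)),True)-.5 for q in c]
    r=least_squares(f,x0,diff_step=1e-3); return r.x,np.sqrt(np.mean(r.fun**2))
E
python3 - <<'E'
from m import *
g={'large':([.517,-.178],.030,.018,'white'),'small':([.645,.22],.022,.018,'white'),'plate':([.505,-.017],.055,.012,'dark')}
for n in('top','scene'):
    p=cams.read_camera(n)
    for k,(x,r,h,kind) in g.items():
        m=seg(p,proj(p,[*x,.01]),kind); a,e=fit(p,m,x,0,r,h); print(n,k,m.sum(),np.round(a,4),'rms px',round(e,2), np.round(proj(p,[*a,0.009]),1))
    im=p['pixels'].astype(int); b=((im[:,:,0]-im[:,:,2]>50)&(im[:,:,0]>90)).astype(np.uint8)
    u,v=proj(p,[*g['plate'][0],.03]).astype(int); b[:v-35]=0;b[v+35:]=0;b[:,:u-35]=0;b[:,u+35:]=0
    q=np.argwhere(b)[:,::-1]; print('stem',len(q),q.min(0),q.max(0),q.mean(0).round(1),'at z .037',atz(p,q.mean(0),.037)[:2].round(4),'.062',atz(p,q.mean(0),.062)[:2].round(4))
E
```

```text
top large 402 [ 0.5182 -0.178 ] rms px 0.55 [348.5 232.8]
top small 117 [0.6496 0.2214] rms px 0.72 [162.8 172.2]
top plate 2075 [ 0.5041 -0.0197] rms px 0.4 [274.9 239.6]
stem 15 [274 237] [278 240] [276.3 238.5] at z .037 [ 0.5048 -0.0207] .062 [ 0.5036 -0.019 ]
scene large 239 [ 0.514  -0.1828] rms px 0.97 [245.6 139.2]
scene small 193 [0.6443 0.2165] rms px 0.93 [276.1 263.6]
scene plate 1035 [ 0.5059 -0.0172] rms px 0.36 [278.  175.8]
stem 51 [278 160] [281 175] [279.2 167.3] at z .037 [ 0.5035 -0.018 ] .062 [0.5177 0.0044]
```

```bash
cat >> h.py <<'E'
from scipy.spatial.transform import Rotation as Ro
def go(*T):
    s=robot.read_state(); R=Ro.from_rotvec(s['orientation']).as_matrix()
    print('t',round(float(s['t']),2),'tcp',np.round(s['tool_pos'],4),'F',np.round(s['force'],1),'open',round(float(s['opening']),4),'yang',round(float(np.degrees(np.arctan2(R[1,1],R[0,1]))),1),'tilt',np.round(R[:2,2],3))
    for t in T: print('to',t,'offset cm',np.round(R.T@(np.array(t)-s['tool_pos'])*100,2))
E
python3 - <<'E'
from m import *
import m
go((.518,-.178,.09))
p=cams.read_camera('scene')
for n,x,r in(('large',[.518,-.178],.03),('small',[.649,.221],.022)):
    u=proj(p,[*x,.01]); im=p['pixels'].astype(int); u0,v0=u.astype(int)
    bg=np.median(im[v0-25:v0+25,u0-25:u0+25].reshape(-1,3),0); print(n,'bg',bg)
    mk=((np.abs(im-bg).sum(2)>55)&(im.min(2)>90)&(im.max(2)-im.min(2)<60)).astype(np.uint8)
    w=np.zeros_like(mk); w[v0-22:v0+22,u0-22:u0+22]=1; N,l,st,c=cv2.connectedComponentsWithStats(mk*w); k=1+np.argmax(st[1:,4])
    a,e=fit(p,l==k,x,0,r,.018); print(n,st[k],a.round(4),round(e,2))
    q=cams.silhouettes(p,n+'_ring')
    for s in q[:3]:
        a,e=fit(p,s['mask'],x,0,r,.018); print('sil',round(s['score'],2),s['xy'],a.round(4),round(e,2))
E
```

```text
t 0.6 tcp [0.1915 0.5686 0.2187] F [ 0.5 -0.7 -0.4] open 0.0932 yang 71.4 tilt [0. 0.]
to (0.518, -0.178, 0.09) offset cm [-54.77 -60.34  12.86]
large bg [133. 136. 131.]
large [234 132  23  19 249] [ 0.5198 -0.1782] 0.83
sil 0.77 [242.2, 141.4] [ 0.519  -0.1746] 0.27
small bg [134. 137. 131.]
small [264 256  23  21 207] [0.6497 0.2203] 0.97
sil 0.84 [292.6, 299.0] [0.6585 0.309 ] 0.34
sil 0.71 [242.8, 274.9] [0.7269 0.2213] 0.65
sil 0.67 [240.1, 244.8] [0.6882 0.1285] 0.29
```

Emit:
step_arm --deltas '[{"offset": [-1.5, -1.5, 0]}, {"offset": [-3.4, -3.7, 0]}, {"offset": [-3.4, -3.7, 0]}, {"offset": [-3.4, -3.7, 0]}, {"offset": [-3.4, -3.7, 0]}, {"offset": [-3.4, -3.7, 0]}, {"offset": [-3.4, -3.7, 0]}, {"offset": [-3.4, -3.7, 0]}, {"offset": [-3.4, -3.7, 0]}, {"offset": [-3.4, -3.7, 0]}, {"offset": [-3.4, -3.7, 0]}, {"offset": [-3.4, -3.7, 0]}]' --fingers 9.3

```text
schema error: expected keys offset, roll
```

Emit:
step_arm --deltas '[{"offset": [-1.5, -1.5, 0], "roll": 0}, {"offset": [-3.4, -3.7, 0], "roll": 0}, {"offset": [-3.4, -3.7, 0], "roll": 0}, {"offset": [-3.4, -3.7, 0], "roll": 0}, {"offset": [-3.4, -3.7, 0], "roll": 0}, {"offset": [-3.4, -3.7, 0], "roll": 0}, {"offset": [-3.4, -3.7, 0], "roll": 0}, {"offset": [-3.4, -3.7, 0], "roll": 0}, {"offset": [-3.4, -3.7, 0], "roll": 0}, {"offset": [-3.4, -3.7, 0], "roll": 0}, {"offset": [-3.4, -3.7, 0], "roll": 0}, {"offset": [-3.4, -3.7, 0], "roll": 0}]' --fingers 9.3

```text
t: 2.25
tool_pos: [0.426, 0.0429, 0.219]
orientation: [0.508, 3.099, 0.0]
force: [0.2, 1.2, 0.3]
opening: 0.093
```

```bash
python3 -c "
from h import *
go((.519,-.1775,.09))"
```

```text
t 2.25 tcp [0.426  0.0429 0.219 ] F [0.2 1.2 0.3] open 0.093 yang 71.4 tilt [0.001 0.   ]
to (0.519, -0.1775, 0.09) offset cm [-15.84 -17.93  12.91]
```

Emit:
step_arm --deltas '[{"offset": [-3.2, -3.6, 1.6], "roll": 0}, {"offset": [-3.2, -3.6, 1.6], "roll": 0}, {"offset": [-3.2, -3.6, 2.4], "roll": 0}, {"offset": [-3.2, -3.6, 3.6], "roll": 0}, {"offset": [-3.1, -3.6, 3.8], "roll": 0}, {"offset": [0, 0, 0], "roll": 0}]'

```text
t: 3.0
tool_pos: [0.516, -0.1782, 0.0836]
orientation: [-0.512, -3.091, -0.003]
force: [-0.2, -0.2, -0.2]
opening: 0.093
```

```bash
python3 - <<'E'
from h import *
go((.519,-.1775,.005))
p=cams.read_camera('scene'); cv2.imwrite('pics/s1.png',cv2.resize(p['pixels'][60:240,150:390,::-1],None,fx=3,fy=3))
E
```

```text
t 3.0 tcp [ 0.516  -0.1782  0.0836] F [-0.2 -0.2 -0.2] open 0.093 yang 71.2 tilt [-0.008  0.003]
to (0.519, -0.1775, 0.005) offset cm [-0.32  0.16  7.85]
```

View pics/s1.png

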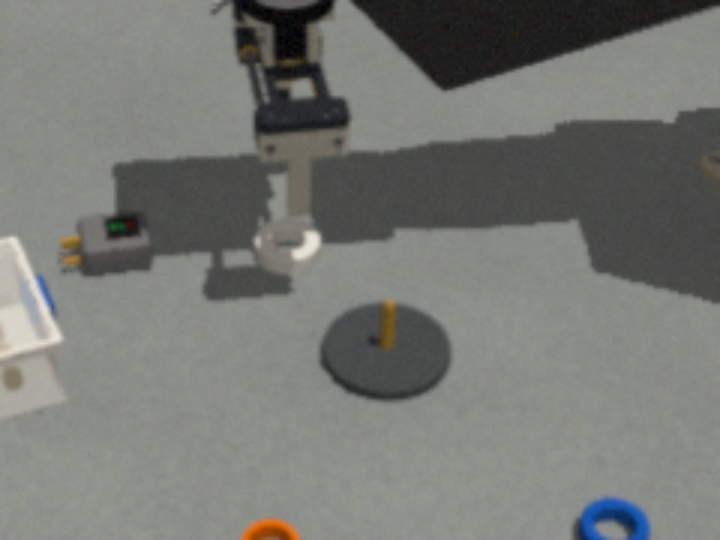

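The picture shows the fingers above the large ring at about crop (287,245), and the stem at (388,325). Next I lower.

Emit:
step_arm --deltas '[{"offset": [-0.2, 0, 2.5], "roll": 0}, {"offset": [0, 0, 2.5], "roll": 0}, {"offset": [0, 0, 1.5], "roll": 0}, {"offset": [0, 0, 0.5], "roll": 0}, {"offset": [0, 0, 0], "roll": 0}, {"offset": [0, 0, 0], "roll": 0}]'

```text
t: 3.8
tool_pos: [0.5214, -0.1777, 0.0198]
orientation: [0.508, 3.099, -0.001]
force: [-0.8, -0.2, -0.6]
opening: 0.0933
```

```bash
python3 -c "
from h import *
go((.519,-.1775,.005))"
```

```text
t 3.8 tcp [ 0.5214 -0.1777  0.0198] F [-0.8 -0.2 -0.6] open 0.0933 yang 71.4 tilt [ 0.002 -0.001]
to (0.519, -0.1775, 0.005) offset cm [ 0.24 -0.06  1.48]
```

Emit:
step_arm --deltas '[{"offset": [0.2, 0, 0.9], "roll": 0}, {"offset": [0, 0, 0.6], "roll": 0}, {"offset": [0, 0, 0], "roll": 0}, {"offset": [0, 0, 0], "roll": 0}]'

```text
t: 4.3
tool_pos: [0.5186, -0.1768, 0.0035]
orientation: [-0.508, -3.1, -0.0]
force: [0.5, 1.0, 0.1]
opening: 0.0926
```

Emit:
step_arm --deltas '[{"offset": [0, 0, 0], "roll": 0}, {"offset": [0, 0, 0], "roll": 0}, {"offset": [0, 0, 0], "roll": 0}, {"offset": [0, 0, 0], "roll": 0}, {"offset": [0, 0, 0], "roll": 0}, {"offset": [0, 0, 0], "roll": 0}]' --fingers 5.0 --grip_force 15

```text
t: 5.05
tool_pos: [0.5188, -0.1768, 0.0037]
orientation: [0.508, 3.1, 0.0]
force: [0.1, -0.1, 0.6]
opening: 0.0596
```

```bash
python3 -c "
from h import *
go((.504,-.019,.12))"
```

```text
t 5.05 tcp [ 0.5188 -0.1768  0.0037] F [ 0.1 -0.1  0.6] open 0.0596 yang 71.4 tilt [ 0. -0.]
to (0.504, -0.019, 0.12) offset cm [  6.43  14.48 -11.63]
```

Emit:
step_arm --deltas '[{"offset": [0, 0, -2], "roll": 0}, {"offset": [0, 0, -3], "roll": 0}, {"offset": [0, 0, -3.6], "roll": 0}, {"offset": [1.0, 2.4, -3], "roll": 0}, {"offset": [1.6, 3.6, 0], "roll": 0}, {"offset": [1.6, 3.6, 0], "roll": 0}, {"offset": [1.4, 3.2, 0], "roll": 0}, {"offset": [0.8, 1.7, 0], "roll": 0}, {"offset": [0, 0, 0], "roll": 0}, {"offset": [0, 0, 0], "roll": 0}, {"offset": [0, 0, 0], "roll": 0}]'

```text
t: 6.42
tool_pos: [0.5044, -0.02, 0.1196]
orientation: [0.51, 3.1, -0.0]
force: [1.0, -0.7, -0.8]
opening: 0.0594
```

```bash
python3 - <<'E'
from m import *
go((.504,-.019,.016))
p=cams.read_camera('scene'); t=robot.read_state()['tool_pos']
u0,v0=proj(p,[t[0],t[1],t[2]+.005]).astype(int)
for s in cams.silhouettes(p,'large_ring')[:3]:
    print(round(s['score'],2),s['xy'],*[np.round(q,4) for q in fit(p,s['mask'],t[:2],t[2]-.004,.03,.018)])
im=p['pixels'][v0-70:v0+60,u0-80:u0+80,::-1]
cv2.imwrite('pics/s2.png',cv2.resize(im,None,fx=4.5,fy=4.5,interpolation=cv2.INTER_CUBIC)); print(u0-80,v0-70)
E
```

```text
t 6.42 tcp [ 0.5044 -0.02    0.1196] F [ 1.  -0.7 -0.8] open 0.0594 yang 71.3 tilt [-0. -0.]
to (0.504, -0.019, 0.016) offset cm [ 0.07  0.08 10.36]
0.67 [275.3, 141.1] [ 0.5029 -0.0197] 0.4678
0.46 [276.6, 263.5] [0.6881 0.3149] 6.526
200 70
```

View pics/s2.png

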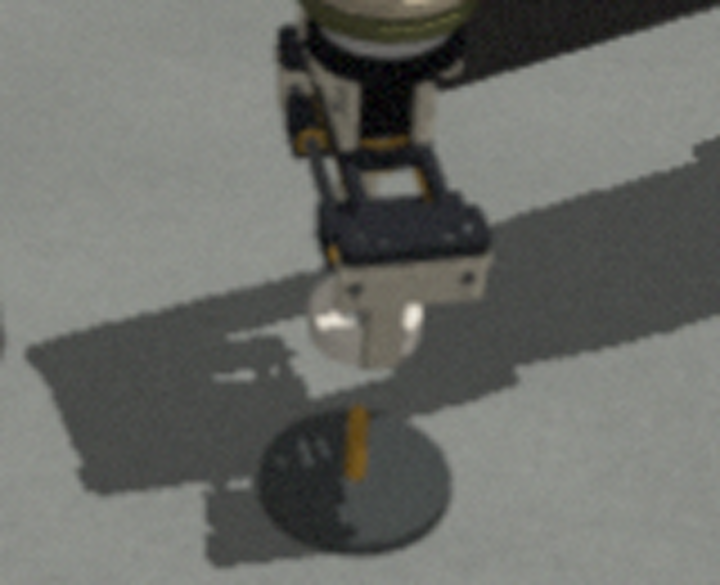

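Picture: the ring is held level at crop (365,325), and the stem tip is below it at (358,408), aligned within a few mm. Now I lower.

Emit:
step_arm --deltas '[{"offset": [0.1, 0.1, 1], "roll": 0}, {"offset": [0, 0, 2], "roll": 0}, {"offset": [0, 0, 2], "roll": 0}, {"offset": [0, 0, 2], "roll": 0}, {"offset": [0, 0, 1.5], "roll": 0}, {"offset": [0, 0, 1], "roll": 0}, {"offset": [0, 0, 0.4], "roll": 0}, {"offset": [0, 0, 0.2], "roll": 0}, {"offset": [0, 0, 0], "roll": 0}, {"offset": [0, 0, 0], "roll": 0}]'

```text
t: 7.78
tool_pos: [0.5041, -0.0177, 0.0192]
orientation: [0.508, 3.099, 0.0]
force: [-0.0, 0.6, -1.1]
opening: 0.0593
```

```bash
python3 - <<'E'
from h import *
go((.504,-.019,.0157))
E
```

```text
t 7.78 tcp [ 0.5041 -0.0177  0.0192] F [-0.   0.6 -1.1] open 0.0593 yang 71.4 tilt [ 0.001 -0.   ]
to (0.504, -0.019, 0.0157) offset cm [-0.03 -0.13  0.35]
```

Emit:
step_arm --deltas '[{"offset": [0, -0.1, 0.2], "roll": 0}, {"offset": [0, 0, 0.1], "roll": 0}, {"offset": [0, 0, 0.05], "roll": 0}, {"offset": [0, 0, 0], "roll": 0}, {"offset": [0, 0, 0], "roll": 0}]'

```text
t: 8.4
tool_pos: [0.5034, -0.0187, 0.0157]
orientation: [-0.508, -3.1, 0.0]
force: [-2.7, -0.1, 6.4]
opening: 0.0595
```

```bash
python3 - <<'E'
from h import *
go((.504,-.019,.0157))
E
```

```text
t 8.4 tcp [ 0.5034 -0.0187  0.0157] F [-2.7 -0.1  6.4] open 0.0595 yang 71.4 tilt [-0. -0.]
to (0.504, -0.019, 0.0157) offset cm [-0.07 -0.01 -0.  ]
```

Emit:
step_arm --deltas '[{"offset": [0, 0, 0], "roll": 0}, {"offset": [0, 0, 0], "roll": 0}, {"offset": [0, 0, 0], "roll": 0}, {"offset": [0, 0, -2], "roll": 0}, {"offset": [0, 0, -4], "roll": 0}, {"offset": [0, 0, -5], "roll": 0}, {"offset": [0, 0, 0], "roll": 0}]' --fingers 8.0

```text
t: 9.28
tool_pos: [0.5068, -0.0191, 0.1301]
orientation: [0.506, 3.092, 0.0]
force: [0.0, 0.7, -1.0]
opening: 0.0797
```

```bash
python3 - <<'E'
from m import *
go((.6495,.221,.09))
p=cams.read_camera('scene')
for s in cams.silhouettes(p,'large_ring')[:2]:
    print(round(s['score'],2),s['xy'],*[np.round(q,4) for q in fit(p,s['mask'],[.504,-.019],.012,.03,.018)])
E
```

```text
t 9.28 tcp [ 0.5068 -0.0191  0.1301] F [ 0.   0.7 -1. ] open 0.0797 yang 71.4 tilt [ 0.009 -0.001]
to (0.6495, 0.221, 0.09) offset cm [-5.83 27.3   4.1 ]
0.88 [279.7, 174.3] [ 0.5021 -0.0183] 0.6466
```

Emit:
step_arm --deltas '[{"offset": [-0.4, 2.0, 0], "roll": 0}, {"offset": [-0.9, 4.2, 0], "roll": 0}, {"offset": [-0.9, 4.2, 0], "roll": 0}, {"offset": [-0.9, 4.2, 0], "roll": 0}, {"offset": [-0.9, 4.2, 0], "roll": 0}, {"offset": [-0.9, 4.2, 0], "roll": 0}, {"offset": [-0.9, 4.2, 0], "roll": 0}]' --fingers 7.0

```text
t: 10.25
tool_pos: [0.6446, 0.2232, 0.1225]
orientation: [-0.507, -3.097, 0.002]
force: [0.2, -0.0, 0.4]
opening: 0.0697
```

Emit:
step_arm --deltas '[{"offset": [0, 0, 0], "roll": -0.16}, {"offset": [0, 0, 0.5], "roll": -0.16}, {"offset": [0, 0, 0.5], "roll": -0.16}, {"offset": [0, 0, 0.5], "roll": -0.16}, {"offset": [0, 0, 0.5], "roll": -0.16}, {"offset": [0, 0, 0.5], "roll": -0.16}, {"offset": [0, 0, 0.5], "roll": -0.15}, {"offset": [0, 0, 0], "roll": 0}, {"offset": [0, 0, 0], "roll": 0}]'

```text
t: 11.38
tool_pos: [0.6446, 0.2213, 0.0941]
orientation: [1.197, -2.903, -0.001]
force: [-0.4, -0.4, 0.4]
opening: 0.0699
```

```bash
python3 - <<'E'
from m import *
go((.6495,.221,.02),(.6495,.221,.004))
p=cams.read_camera('scene'); cv2.imwrite('pics/s3.png',cv2.resize(p['pixels'][130:330,190:390,::-1],None,fx=3,fy=3,interpolation=cv2.INTER_CUBIC))
E
```

```text
t 11.38 tcp [0.6446 0.2213 0.0941] F [-0.4 -0.4  0.4] open 0.0699 yang 134.8 tilt [-0.001 -0.   ]
to (0.6495, 0.221, 0.02) offset cm [-0.34 -0.37  7.41]
to (0.6495, 0.221, 0.004) offset cm [-0.34 -0.37  9.01]
```

View pics/s3.png

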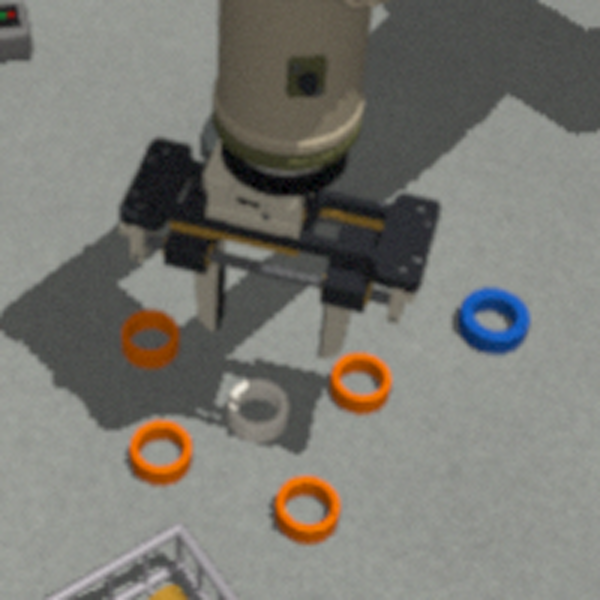

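Picture: the white ring is at crop (257,410), with the open fingers above it and clear of the orange rings. I narrow the opening and descend.

Emit:
step_arm --deltas '[{"offset": [-0.3, -0.4, 1], "roll": 0}, {"offset": [0, 0, 2], "roll": 0}, {"offset": [0, 0, 2], "roll": 0}, {"offset": [0, 0, 1.5], "roll": 0}, {"offset": [0, 0, 0.5], "roll": 0}, {"offset": [0, 0, 0], "roll": 0}, {"offset": [0, 0, 0], "roll": 0}]' --fingers 6.4

```text
t: 12.3
tool_pos: [0.6508, 0.2202, 0.0262]
orientation: [-1.201, 2.901, -0.0]
force: [1.1, 0.6, 0.2]
opening: 0.0641
```

```bash
python3 - <<'E'
from m import *
go((.6495,.221,.004))
E
```

```text
t 12.3 tcp [0.6508 0.2202 0.0262] F [1.1 0.6 0.2] open 0.0641 yang 135.0 tilt [0.002 0.   ]
to (0.6495, 0.221, 0.004) offset cm [0.04 0.15 2.22]
```

Emit:
step_arm --deltas '[{"offset": [0, 0.1, 1], "roll": 0}, {"offset": [0, 0, 0.8], "roll": 0}, {"offset": [0, 0, 0.4], "roll": 0}, {"offset": [0, 0, 0], "roll": 0}, {"offset": [0, 0, 0], "roll": 0}]'

```text
t: 12.92
tool_pos: [0.6496, 0.2207, 0.0033]
orientation: [-1.202, 2.902, -0.0]
force: [0.4, -1.2, -0.1]
opening: 0.064
```

Emit:
step_arm --deltas '[{"offset": [0, 0, 0], "roll": 0}, {"offset": [0, 0, 0], "roll": 0}, {"offset": [0, 0, 0], "roll": 0}, {"offset": [0, 0, 0], "roll": 0}, {"offset": [0, 0, 0], "roll": 0}]' --fingers 3.5 --grip_force 12

```text
t: 13.55
tool_pos: [0.6495, 0.2207, 0.0034]
orientation: [-1.202, 2.902, -0.0]
force: [0.1, -0.5, 1.8]
opening: 0.0432
```

```bash
python3 - <<'E'
from m import *
go((.5035,-.0185,.13))
E
```

```text
t 13.55 tcp [0.6495 0.2207 0.0034] F [ 0.1 -0.5  1.8] open 0.0432 yang 135.0 tilt [0. 0.]
to (0.5035, -0.0185, 0.13) offset cm [ 27.23  -6.6  -12.67]
```

Emit:
step_arm --deltas '[{"offset": [0, 0, -2], "roll": 0}, {"offset": [0, 0, -4], "roll": 0}, {"offset": [0, 0, -4], "roll": 0}, {"offset": [2.2, -0.6, -2.6], "roll": 0}, {"offset": [4.5, -1.1, 0], "roll": 0}, {"offset": [4.5, -1.1, 0], "roll": 0}, {"offset": [4.5, -1.1, 0], "roll": 0}, {"offset": [4.5, -1.1, 0], "roll": 0}, {"offset": [4.5, -1.0, 0], "roll": 0}, {"offset": [2.5, -0.6, 0], "roll": 0}, {"offset": [0, 0, 0], "roll": 0}, {"offset": [0, 0, 0], "roll": 0}]'

```text
t: 15.05
tool_pos: [0.5044, -0.018, 0.1302]
orientation: [-1.201, 2.901, -0.001]
force: [0.3, 0.7, -1.3]
opening: 0.0433
```

```bash
python3 - <<'E'
from m import *
go((.5035,-.0185,.13),(.5035,-.0185,.0334))
p=cams.read_camera('scene'); t=robot.read_state()['tool_pos']
for s in cams.silhouettes(p,'small_ring')[:6]:
    x,e=fit(p,s['mask'],t[:2],t[2]-.0034,.022,.018); 
    if e<1.5 and np.hypot(*(x-t[:2]))<.03: print(round(s['score'],2),s['xy'],x.round(4),e)
cv2.imwrite('pics/s4.png',cv2.resize(p['pixels'][80:220,190:370,::-1],None,fx=4,fy=4,interpolation=cv2.INTER_CUBIC))
E
```

```text
t 15.05 tcp [ 0.5044 -0.018   0.1302] F [ 0.3  0.7 -1.3] open 0.0433 yang 135.0 tilt [0.002 0.   ]
to (0.5035, -0.0185, 0.13) offset cm [0.1  0.02 0.02]
to (0.5035, -0.0185, 0.0334) offset cm [0.11 0.03 9.68]
0.6 [282.8, 138.0] [ 0.5025 -0.0173] 0.2341019173002163
```

View pics/s4.png

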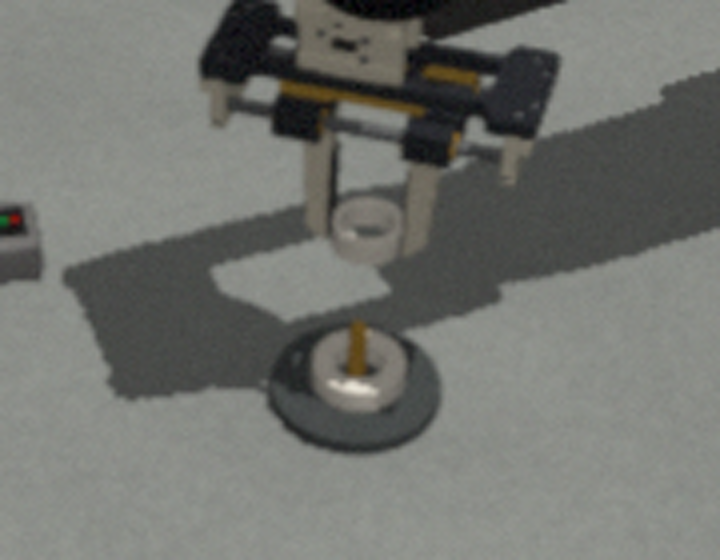

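Picture: the large ring lies flat on the plate at crop (358,370) with the stem through it, and the small ring is held at (367,230) above. Lowering it.

Emit:
step_arm --deltas '[{"offset": [0.1, 0, 1], "roll": 0}, {"offset": [0, 0, 2], "roll": 0}, {"offset": [0, 0, 2], "roll": 0}, {"offset": [0, 0, 2], "roll": 0}, {"offset": [0, 0, 1.2], "roll": 0}, {"offset": [0, 0, 0.8], "roll": 0}, {"offset": [0, 0, 0.2], "roll": 0}, {"offset": [0, 0, 0], "roll": 0}, {"offset": [0, 0, 0], "roll": 0}, {"offset": [0, 0, 0], "roll": 0}]'

```text
t: 16.4
tool_pos: [0.5034, -0.0191, 0.0377]
orientation: [-1.202, 2.902, -0.001]
force: [0.9, -0.6, 0.4]
opening: 0.0433
```

```bash
python3 - <<'E'
from h import *
go((.5035,-.0185,.0334))
E
```

```text
t 16.4 tcp [ 0.5034 -0.0191  0.0377] F [ 0.9 -0.6  0.4] open 0.0433 yang 135.0 tilt [ 0.001 -0.   ]
to (0.5035, -0.0185, 0.0334) offset cm [-0.05  0.03  0.43]
```

Emit:
step_arm --deltas '[{"offset": [0, 0, 0.2], "roll": 0}, {"offset": [0, 0, 0.1], "roll": 0}, {"offset": [0, 0, 0.1], "roll": 0}, {"offset": [0, 0, 0.05], "roll": 0}, {"offset": [0, 0, 0], "roll": 0}, {"offset": [0, 0, 0], "roll": 0}]'

```text
t: 17.15
tool_pos: [0.5029, -0.019, 0.0333]
orientation: [1.202, -2.902, -0.0]
force: [-3.5, 1.1, 8.0]
opening: 0.0435
```

```bash
python3 - <<'E'
from h import *
go((.5035,-.0185,.0334))
E
```

```text
t 17.15 tcp [ 0.5029 -0.019   0.0333] F [-3.5  1.1  8. ] open 0.0435 yang 135.0 tilt [-0. -0.]
to (0.5035, -0.0185, 0.0334) offset cm [-0.08 -0.01 -0.01]
```

Emit:
step_arm --deltas '[{"offset": [0, 0, 0], "roll": 0}, {"offset": [0, 0, 0], "roll": 0}, {"offset": [0, 0, 0], "roll": 0}, {"offset": [0, 0, 0], "roll": 0}, {"offset": [0, 0, -1.5], "roll": 0}, {"offset": [0, 0, -3], "roll": 0}, {"offset": [0, 0, -4], "roll": 0}, {"offset": [0, 0, -4], "roll": 0}, {"offset": [0, 0, -2], "roll": 0}, {"offset": [0, 0, 0], "roll": 0}, {"offset": [0, 0, 0], "roll": 0}]' --fingers 6.4

```text
t: 18.52
tool_pos: [0.5025, -0.0189, 0.177]
orientation: [1.202, -2.902, -0.001]
force: [-0.9, 0.1, -0.6]
opening: 0.0641
```

```bash
python3 - <<'E'
from m import *
go()
p=cams.read_camera('scene')
for n,z,r in(('small_ring',.03,.022),('large_ring',.012,.03)):
  for s in cams.silhouettes(p,n)[:6]:
    x,e=fit(p,s['mask'],[.5035,-.0185],z,r,.018)
    if np.hypot(*(x-[.5035,-.0185]))<.03: print(n,round(s['score'],2),s['xy'],x.round(4),e)
im=p['pixels'][130:250,210:400,::-1]
cv2.imwrite('pics/s5.png',cv2.resize(im,None,fx=4,fy=4,interpolation=cv2.INTER_CUBIC))
E
```

```text
t 18.52 tcp [ 0.5025 -0.0189  0.177 ] F [-0.9  0.1 -0.6] open 0.0641 yang 135.0 tilt [-0.001  0.   ]
small_ring 0.66 [279.3, 172.3] [ 0.5014 -0.0167] 0.5052111719306843
large_ring 0.48 [279.2, 171.8] [ 0.5022 -0.0159] 0.8090275822288336
```

View pics/s5.png

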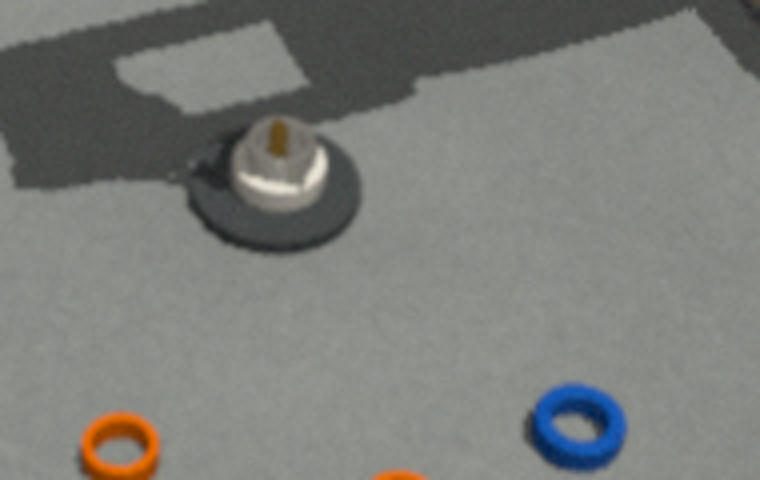

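The picture shows both rings stacked flat on the plate with the stem through them, at crop (280,165). The blue ring is untouched at (578,425), and the gripper is clear above. Handing in.

```bash
python3 -c "
from plant import robot
print(robot.close_job())"
```

```text
the job is handed in; nothing more can be done
None
```

Both white rings are on the stem, the larger one flat on the base plate and the smaller one flat on top of it. I lowered each to contact (about 6 N and 8 N) before letting go.

- **Heights at release:** both matched the expected seating. The underside of the large ring was at about 12 mm and the small one at about 30 mm.
- **Last picture:** it shows the stack around the stem, and the blue ring and the orange rings in view have not moved. The gripper was 18 cm up and touching nothing. I handed the job in after about 18.5 s.
- **Checks that disagreed:** the network's first position estimates for the large ring differed by about 16 mm between the two cameras. My first colour fits also differed by 5 to 7 mm, because the shaded sides of the rings were left out. A refined fit agreed to about 2 mm, and I used that. In the final picture, the fitted ring positions were 2 to 3 mm off the stem axis, well within the 10 mm of play.

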